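# Fetch the red-banded tanker from the ratchet tray and make up the train

### The job

The stock tray is propped too steeply to lift anything out: flip its red-knobbed pawl right over so that the ratchet lets go, then swing the tray down by its bar handle until it lies on its rest, with all three tank wagons still in it. Then lift out only the white tank wagon with the red band and set it gently on the rails of the cassette, in the gap between the open wagon and the coal wagon, with all its wheels down between the upright edges and its couplings clear of both. Leave the other two tank wagons in the lowered tray, and do not knock the wagons on the cassette or the glue bottle behind.

Things in the scene. Friction and masses are not known exactly. Their poses are not given: they have to be found in the camera images.
- tray (a joint): tilt of the stock tray, rad: 0 = propped steep, floor 56 degrees from level; grows as it is lowered; 0.454 = down on its rest (floor 30 degrees from level), a hard stop. Its stiff friction hinge (0.55 N m) keeps it wherever it is left. With the pawl flipped out, 2 to 5 N at the bar handle swing it down; with the pawl engaged it cannot go down, only up
- pawl (a joint): angle of the brass ratchet pawl, rad: 0 = engaged in the toothed quadrant (knob leaning 25 degrees to the tray's front); grows as the knob is pushed towards the tray's rear; 1.1 = thrown right over. It is weighted and falls to whichever side of upright (0.44) it is on. A light push (under 1 N) moves it
- pawl_knob (a point): centre of the pawl's red plastic knob, 17 mm thick and 22 mm tall, 62 mm from the pivot axis, on the right side of the stand (seen from the front), 50 mm outside the tray's side wall. Starts about 190 mm above the table; nothing is beside or above it
- pawl_pivot (a point): point on the pawl's pivot axis in the knob's plane, 134 mm above the table; the axis is the stand's y. The knob is swung about it, from in front of it over the top to behind it
- tray_hinge (a point): middle of the tray's hinge axis (the stand's y axis), at the tray's low front edge, 75 mm above the table. Axes are the stand's: x from the tray's front towards its rear, y to the left seen from the front, z up
- tray_bar (a point): middle of the round steel bar handle behind the tray's high rear edge: 12 mm thick, 80 mm long (70 mm between its two stubs), parallel to the hinge and 189 mm from it, standing 28 mm behind the rear wall and higher than it, free to be pinched or hooked from above. It travels on an arc about the hinge, at first mostly towards the rear, from 250 mm down to 200 mm above the table
- tray_floor (a point): centre of the upper face of the wooden stock tray's floor; turns with the tray: x up the slope, y left across the bays, z out of the tray. Inside 155 x 194 mm, walls 18 to 26 mm. Three bays (y = -62, 0, +62 mm) parted by soft strips 8 mm high; each tank wagon stands on its wheels in a bay, lengthwise up the slope, its lower end against two rubber buffers at the front wall
- tanker_white_mid (a point): centre, half-way up (23 mm above the wheel treads), of the white tank wagon with the red middle band, 30 x 134 x 46 mm, 30 to 65 g; own y along it, z out of its roof. Barrel 25 mm thick, 102 mm long, its axis 5 mm above this point: grip across it. Wheels 60 mm apart, 20 mm wide over the treads; underframe 26 mm wide. In the tray it leans with the floor, in any of the bays
- tanker_aqua_mid (a point): same point of the pale blue-and-white tank wagon, same size; stays in the tray
- tanker_black_mid (a point): same point of the black tank wagon with the yellow band, same size; stays in the tray
- cassette_rail (a point): middle of the train cassette, on top of its rails, 23 mm above the table: a plywood board 74 x 390 mm with two aluminium angles as rails along its own y; wheels run on the flat flanges between upright edges 5 mm high and 30 mm apart; an end board 20 mm high stands across either end. x across it, z up. Wheel treads of a wagon stand at this height
- open_wagon_mid (a point): centre, half-way up, of the grey open wagon, 31 x 100 x 30 mm over its couplings, standing on the cassette near one end (either); own y along the track the same way as the cassette's
- coal_wagon_mid (a point): centre, half-way up, of the brown coal wagon, 31 x 100 x 30 mm over its couplings, standing on the cassette near the other end; own y as the cassette's. The gap between the two wagons is 148 to 170 mm
- glue_bottle: white glue bottle with an orange spout, 37 mm thick, 105 mm tall, origin under it; not to be disturbed
There are look-alikes about, which are no part of the job. What is shaped like the part that bears tanker_white_mid but pink is not meant.

How it is judged:
On the way, in this order (a step that is already met when the one before it is completed fails the run):
1. the red-knobbed pawl is flipped right over, away from the front, while the tray still stands up (value of joint pawl above 0.8 rad and value of joint tray below 0.2 rad), for 0.1 s.
2. the tray is down on its rest with all three tank wagons still in their bays (value of joint tray above 0.42 rad and z of tanker_white_mid in the frame of tray_floor between 0.015 and 0.034 m and x of tanker_white_mid in the frame of tray_floor between -0.03 and 0.03 m and y of tanker_white_mid in the frame of tray_floor between -0.08 and 0.08 m and angle between the z axis of each of tanker_white_mid, tanker_aqua_mid, tanker_black_mid and the z axis of tray_floor, either way round below 0.15 rad and z of tanker_aqua_mid in the frame of tray_floor between 0.015 and 0.034 m and x of tanker_aqua_mid in the frame of tray_floor between -0.03 and 0.03 m and y of tanker_aqua_mid in the frame of tray_floor between -0.08 and 0.08 m and z of tanker_black_mid in the frame of tray_floor between 0.015 and 0.034 m and x of tanker_black_mid in the frame of tray_floor between -0.03 and 0.03 m and y of tanker_black_mid in the frame of tray_floor between -0.08 and 0.08 m), for 0.2 s.
3. the red-banded tank wagon alone is lifted clear of the tray (z of tanker_white_mid in the frame of tray_floor above 0.06 m and value of joint tray above 0.42 rad and z of tanker_aqua_mid in the frame of tray_floor between 0.015 and 0.034 m and x of tanker_aqua_mid in the frame of tray_floor between -0.03 and 0.03 m and y of tanker_aqua_mid in the frame of tray_floor between -0.08 and 0.08 m and angle between the z axis of each of tanker_aqua_mid, tanker_black_mid and the z axis of tray_floor, either way round below 0.15 rad and z of tanker_black_mid in the frame of tray_floor between 0.015 and 0.034 m and x of tanker_black_mid in the frame of tray_floor between -0.03 and 0.03 m and y of tanker_black_mid in the frame of tray_floor between -0.08 and 0.08 m), for 0.1 s.
At the end, for the whole second after the job is handed in: Tray on its rest (over 0.42 rad). The red-banded tanker stands still on the cassette's rails (height within 4 mm, sideways 6 mm, in line within 0.17 rad), its centre at least 117 mm from the centres of the open and coal wagons either side. Both other tankers still stand in the tray (value of joint tray above 0.42 rad and x of tanker_white_mid in the frame of cassette_rail between -0.006 and 0.006 m and z of tanker_white_mid in the frame of cassette_rail between 0.019 and 0.026 m and angle between the y axis of tanker_white_mid and the y axis of cassette_rail, either way round below 0.17 rad and angle between tanker_white_mid's own z axis and vertical below 0.05 rad and ((y of tanker_white_mid in the frame of open_wagon_mid above 0.117 m and y of tanker_white_mid in the frame of coal_wagon_mid below -0.117 m) or (y of tanker_white_mid in the frame of coal_wagon_mid above 0.117 m and y of tanker_white_mid in the frame of open_wagon_mid below -0.117 m)) and linear speed of tanker_white below 0.01 m/s and z of tanker_aqua_mid in the frame of tray_floor between 0.015 and 0.034 m and x of tanker_aqua_mid in the frame of tray_floor between -0.03 and 0.03 m and y of tanker_aqua_mid in the frame of tray_floor between -0.08 and 0.08 m and angle between the z axis of each of tanker_aqua_mid, tanker_black_mid and the z axis of tray_floor, either way round below 0.15 rad and z of tanker_black_mid in the frame of tray_floor between 0.015 and 0.034 m and x of tanker_black_mid in the frame of tray_floor between -0.03 and 0.03 m and y of tanker_black_mid in the frame of tray_floor between -0.08 and 0.08 m); the robot touches nothing.
It fails at once if either of the other two tank wagons comes out of the tray (z of any of tanker_aqua_mid, tanker_black_mid in the frame of tray_floor above 0.05 m).
It fails at once if a wagon on the cassette is pushed more than 15 mm or tipped (distance of any of open_wagon_mid, coal_wagon_mid from where it was at the start of the episode above 0.015 m or angle between any of open_wagon_mid, coal_wagon_mid's own z axis and vertical above 0.3 rad).
It fails at once if the red-banded tank wagon is let fall (over 0.45 m/s with no finger on it: a drop of about 10 mm) (linear speed of tanker_white above 0.45 m/s and contact force between tanker_white and the fingers below 0.05 N).
It fails at once if the red-banded tank wagon is rammed onto the cassette with more than 40 N (contact force between tanker_white and cassette above 40 N).
It fails at once if the glue bottle is shoved more than 30 mm or knocked over (distance of glue_bottle from where it was at the start of the episode above 0.03 m or angle between glue_bottle's own z axis and vertical above 0.3 rad).
It also fails if it takes over 61 s, if anything falls off the work surface, if the arm or the gripper's body presses on something with over 40 N, if the wrist force passes 120 N, or if a joint passes its speed limit or range.

### The arm

A 6-joint arm with a two-finger parallel gripper is mounted at the origin on a cart in front of the work surface, level with it; the furniture and walls round the work are solid. World frame = base frame: x ahead of the robot, y to its left, z up, the work surface at z = 0. Lengths are in m, angles in rad, forces in N, time in s.
With the tool pointing down it reaches from about 0.35 to 0.925 m from the base axis. Payload 6.4 kg.
Tool frame: the origin (TCP) lies at the very end of the fingers, on their centre line; the grasp point (between the pads) lies 19 mm behind it; z points along the fingers, y is the direction in which the jaws open and shut (so a half turn about z gives the same grasp; the last joint's range is limited). The gripper opens to 94 mm and grips with 3 to 60 N. Pads are 16 mm wide; open, the fingers measure 119 mm over their backs; the gripper's body (75 mm by 177 mm) begins 78 mm behind the grasp point.
Start: joints at [1.103, 0.245, 1.558, -0, 1.339, -0.174], TCP at [0.188, 0.622, 0.205] pointing down, gripper open.
Joint ranges: [-3.13, 3.13], [-1.02, 2.26], [0.13, 2.54], [-0.95, 4.09], [0.21, 2.88], [-2.74, 2.74]. Speed limits (rad/s): [2.57, 2.57, 3.14, 3.14, 3.14, 3.14].

### API

Orientations are given as a 3x3 rotation matrix whose columns are the frame's x, y, z axes.
In Python, from bench import env gives the robot as it stands. The module is installed in compiled form; this text tells all that it offers.
- The arm moves only by the tool drive_tool, never from a script. Its argument "commands" is a list of rows, each a list of 3 entries, a list of its own where there are three numbers: the turn, a rotation vector about the tool's x, y, z in degrees, then the shift along the tool's x, y, z in m, then the closure, from 0 (fully open) to 1 (shut). A call has 1 to 12 rows; each row is the pose to reach, as a shift and turn from the pose commanded when the call began, along the tool's axes at that moment; what a row does not reach only later rows make up. A row lasts 1/12 s, in which the tool goes at most 41.7 mm and 7.16 degrees, less where a joint would pass 70% of its speed; a pose out of reach is approached as far as the arm can. A call with a gripper value outside its range is refused whole. The fingers move at their own pace and stop on an object; "squeeze" is the grip in N (left out, the last holds). Time passes only in rows, so rows that repeat a pose let the fingers close. It gives the time, the measured TCP pose, the force and the opening at its end, in the units of the state.
- env.sense(): the state, without advancing time (a new reading comes with each control period).
- env.snapshot(name): name is "scene" or "top" or "wrist"; returns the picture (420x560x3 uint8, red, green, blue); there is no depth.
- env.calibration(name): a dict with "fx", "fy", "cx", "cy" (pixels), "dist" ([k1, k2, p1, p2, k3] as OpenCV has them; the pictures are not rectified), "rvec" (rotation vector, rad) and "tvec" (3), from world to camera coordinates, as OpenCV has them. Camera axes: x right, y down, z forward; pixel columns grow to the right and rows downward; lengths in m; the calibration is good to about 2 mm. A picture is of the moment at which its call begins: read the wrist's pose just before it. calibration takes no time and is no camera call; for the wrist camera it gives the pose at the moment of the call.
- env.job_done(): hands the job in, once; it reports no verdict.
The state is a dict: "t": time; "qpos": joint angles; "dq": joint speeds; "joint_efforts": joint torques, N m; "tool_pos": TCP position; "tcp_rot": TCP orientation; "wrist_force": force on the tool from outside, world axes, zero at the start; "ft_torque": the same for the moment, N m; "gripper_width": finger opening in m.
Only numpy, scipy, OpenCV 4.12 (cv2) and the standard library are available. Lean on these libraries where they do the work, as an engineer would, in place of code of your own. Each camera call takes 0.05 s, during which the arm holds its last target. There are 200 camera calls.

## Working session

There is one attempt and no reset: what is moved stays moved. The work goes in short steps, Python scripts to look and compute and a tool call to move; the robot and the scene stay as the last step left them, time stands still between calls to the robot, and variables do not carry over. Pictures are saved under pics/ and viewed, about 8 in all and at most 12, crops included, and the job is handed in when it is done.

Besides the shell and the picture viewer there is one more tool, called after "Request:" as name([rows], argument=value, ...), one row to a line, values as JSON. drive_tool: Moves the arm, as the interface text tells. Its arguments: {"type":"object","properties":{"commands":{"type":"array"},"squeeze":{"type":"number"}},"required":["commands"]}

```bash
mkdir -p pics; cat > h.py <<'E'
import numpy as np, cv2
from bench import env
def cal(n):
    c=env.calibration(n);K=np.array([[c['fx'],0,c['cx']],[0,c['fy'],c['cy']],[0,0,1.]]);R=cv2.Rodrigues(np.array(c['rvec'],float))[0]
    return K,np.array(c['dist'],float),R,np.array(c['tvec'],float).ravel()
def ray(C,p):
    K,d,R,t=C;u=cv2.undistortPoints(np.array([[p]],float),K,d)[0,0]
    v=R.T@np.array([u[0],u[1],1]);return -R.T@t,v/np.linalg.norm(v)
def onz(C,p,z):
    o,v=ray(C,p);return o+v*(z-o[2])/v[2]
def tri(Ca,pa,Cb,pb):
    a,u=ray(Ca,pa);b,v=ray(Cb,pb)
    s=np.linalg.lstsq(np.array([u,-v]).T,b-a,rcond=None)[0]
    P,Q=a+u*s[0],b+v*s[1];return (P+Q)/2,np.linalg.norm(P-Q)
def proj(C,X):
    K,d,R,t=C;return cv2.projectPoints(np.array(X,float).reshape(-1,3),cv2.Rodrigues(R)[0],t,K,d)[0][:,0]
def save(n,img,): cv2.imwrite('pics/'+n,img[...,::-1])
E
python3 - <<'E'
from h import *
a=env.snapshot('scene');b=env.snapshot('top');np.save('s.npy',a);np.save('t.npy',b)
save('s0.png',cv2.resize(a,(800,600)));save('t0.png',cv2.resize(b,(800,600)))
for n in('scene','top'):
    C=cal(n);print(n,-C[2].T@C[3],C[2][2])
print(env.sense())
E
```

```text
scene [-0.06123131 -0.62136673  0.90312306] [ 0.52484929  0.54054396 -0.6575298 ]
top [ 0.27750008 -0.01092017  1.37464389] [ 0.21347667  0.00168579 -0.97694671]
{'t': 0.1, 'qpos': array([ 1.10288430e+00,  2.45716022e-01,  1.55884967e+00, -7.87708924e-06,
        1.33868806e+00, -1.74069282e-01]), 'dq': array([ 0.00081054, -0.00201476, -0.00302687, -0.00068393, -0.00061097,
       -0.00143635]), 'joint_efforts': array([ 6.46808166e-04, -4.16918850e+01, -3.15523660e+01,  6.87100575e-02,
        3.10327776e-02, -6.58746649e-05]), 'tool_pos': array([0.18800029, 0.62167541, 0.20449641]), 'tcp_rot': array([[-9.57138385e-01,  2.89630041e-01, -7.42350151e-04],
       [ 2.89630857e-01,  9.57137273e-01, -1.48600218e-03],
       [ 2.80140126e-04, -1.63731724e-03, -9.99998620e-01]]), 'wrist_force': array([-0.19245736,  0.71025997,  0.15377323]), 'ft_torque': array([0.00791714, 0.02514438, 0.033085  ]), 'gripper_width': 0.09408800654106242}
```

View pics/s0.png

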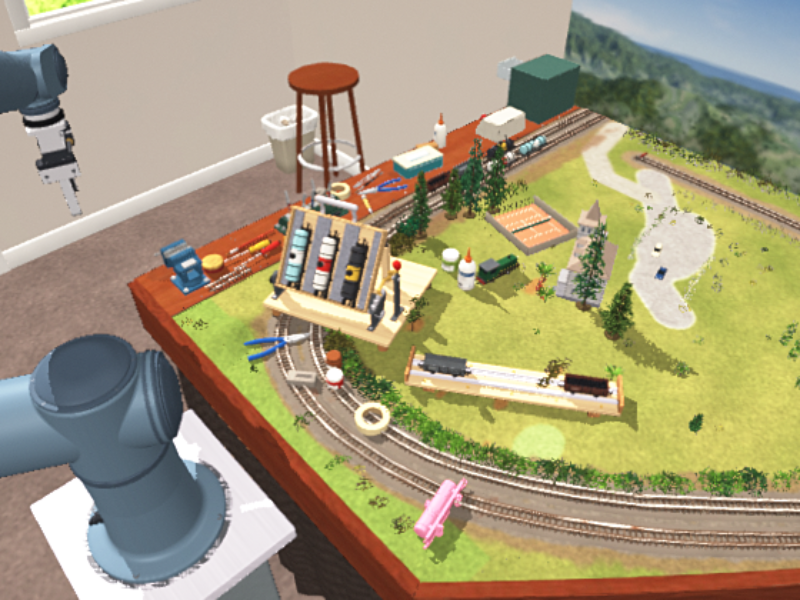

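View pics/t0.png

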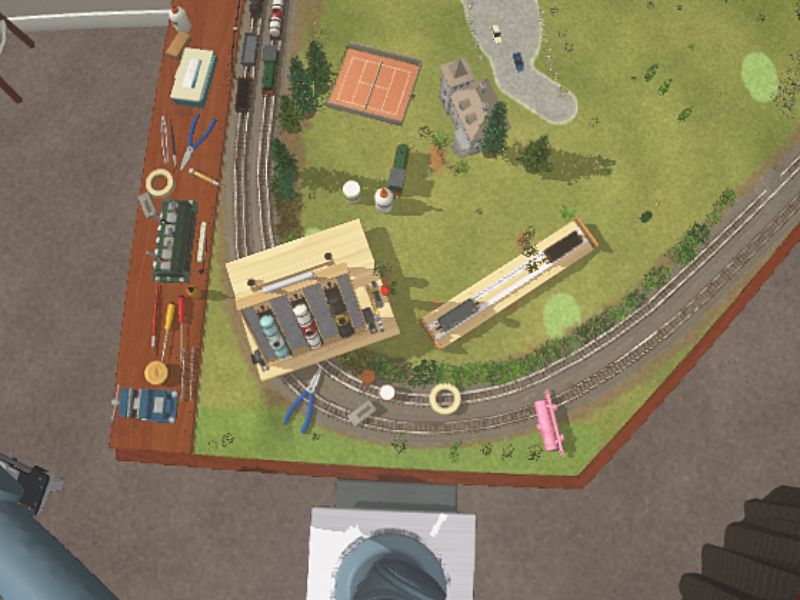

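Top picture: the tray holds aqua (270,335), white with a red band (307,325) and black (338,312). The knob is at (385,290), the bar at (288,281), and the cassette runs (430,330)–(590,235). Possible mix-ups: the pink tanker on the table (545,422) and a red-banded tanker on the far track (275,15). I choose (307,325) because it is the one in the tray, and check it in a close crop.

```bash
python3 - <<'E'
from h import *
a=np.load('s.npy');b=np.load('t.npy')
out=np.zeros((600,800,3),np.uint8)
t=cv2.resize(b[148:272,155:425],None,fx=2.8,fy=2.8,interpolation=2);out[:t.shape[0],:t.shape[1]]=t
s=cv2.resize(a[130:245,180:310],None,fx=2.1,fy=2.1,interpolation=2);out[350:350+s.shape[0],:s.shape[1]]=s
c=cv2.resize(a[235:295,275:445],None,fx=3,fy=3,interpolation=2);out[380:380+c.shape[0],280:280+c.shape[1]]=c
save('c1.png',out)
for n,i,box in(('top',b,(155,145,425,275)),('scene',a,(180,130,310,245))):
    h=cv2.cvtColor(i,cv2.COLOR_RGB2HSV);m=((h[...,0]<6)|(h[...,0]>172))&(h[...,1]>150)&(h[...,2]>110)
    k,l,st,ce=cv2.connectedComponentsWithStats(m.astype(np.uint8))
    for j in range(1,k):
        x,y=ce[j]
        if box[0]<x<box[2] and box[1]<y<box[3] and st[j,4]>5: print(n,ce[j].round(1),st[j])
E
```

```text
top [269.3 202.8] [267 200   6   7  30]
top [213.2 229.1] [211 228   6   3   8]
top [219.1 230.2] [218 228   3   6  13]
scene [189.  172.8] [182 169  14   9  58]
scene [227. 185.] [222 180  10  10  57]
scene [277.2 185.3] [275 183   5   6  23]
```

View pics/c1.png

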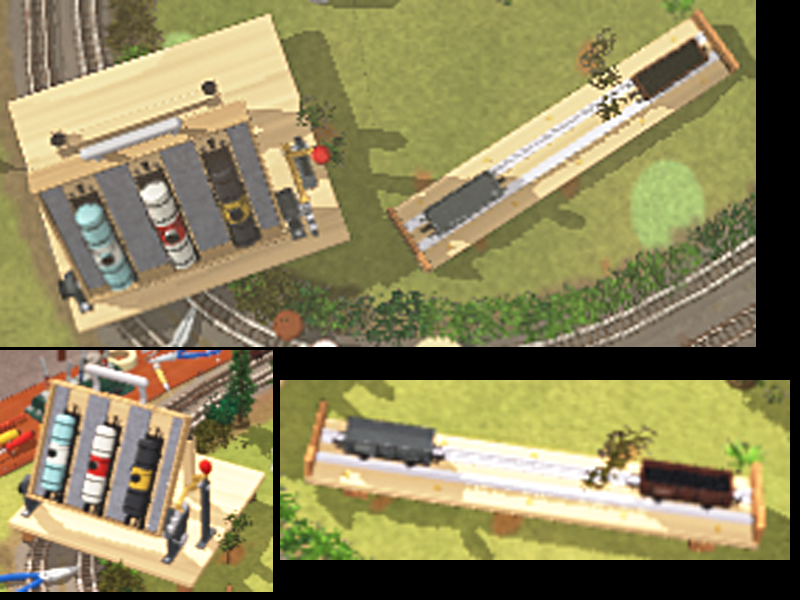

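The crop confirms the white tanker with the red band in the middle bay. Knob is at crop (320,155), bar (83,152)–(182,123), open wagon (460,203), coal wagon (670,67). A small scraggy tree at (600,60) stands next to the coal end of the gap.

```bash
python3 - <<'E'
from h import *
S,T=cal('scene'),cal('top')
t=lambda x,y:(155+x/2.8-.3,148+y/2.8-.3)
s=lambda x,y:(180+x/2.1-.3,130+(y-350)/2.1-.3)
print('knob',tri(S,(277.2,185.3),T,(269.3,202.8)))
print('barL',tri(S,s(86,369),T,t(83,152)),'barR',tri(S,s(146,382),T,t(182,123)))
for n,p in dict(L=(83,152),R=(182,123)).items(): print('bar z.25',n,onz(T,t(*p),.25))
print('knob z',onz(T,(269.3,202.8),.19))
for n,p,z in(('open',(460,203),.045),('coal',(670,67),.045),('endA',(409,238),.043),('endB',(716,42),.043),('tree',(600,60),.05),('baseFR',(350,240),.0),('baseFL',(76,332),.0),('baseRL',(9,100),0.),('baseRR',(271,14),0)): print(n,onz(T,t(*p),z).round(4))
c=lambda x,y:(275+(x-280)/3-.3,235+(y-380)/3-.3)
for n,p,z in(('open',(388,438),.045),('coal',(686,482),.045)): print('S',n,onz(S,c(*p),z).round(4))
print('tree',tri(S,c(620,442),T,t(600,40)), tri(S,c(592,480),T,t(608,112)))
for n,q,p in(('aqua',(60,455),(104,245)),('white',(101,460),(167,225)),('black',(147,470),(230,195))): print(n,tri(S,s(*q),T,t(*p)))
# glue
print('glue',onz(T,(383*.7,200*.7),.05))
E
```

```text
knob (array([0.54001058, 0.02911849, 0.19300175]), np.float64(0.001731161887611453))
barL (array([0.51941832, 0.23088087, 0.24924157]), np.float64(0.004636967045217014)) barR (array([0.54795162, 0.14591745, 0.25680338]), np.float64(0.0014536200471116218))
bar z.25 L [0.52126265 0.2295475  0.25      ]
bar z.25 R [0.55022311 0.14648184 0.25      ]
knob z [0.54140846 0.02873124 0.19      ]
open [ 0.5301 -0.107   0.045 ]
coal [ 0.6811 -0.3198  0.045 ]
endA [ 0.4931 -0.0576  0.043 ]
endB [ 0.7112 -0.3694  0.043 ]
tree [ 0.6835 -0.2461  0.05  ]
baseFR [0.4954 0.0011 0.    ]
baseFL [0.3883 0.2749 0.    ]
baseRL [0.6281 0.3672 0.    ]
baseRR [0.7339 0.0955 0.    ]
S open [ 0.5323 -0.106   0.045 ]
S coal [ 0.6805 -0.3169  0.045 ]
tree (array([ 0.70601683, -0.24449859,  0.02217445]), np.float64(0.01924981787637821)) (array([ 0.63189255, -0.25619968,  0.03610817]), np.float64(0.0020575466142980924))
aqua (array([0.45771618, 0.22557139, 0.14329144]), np.float64(0.00035129904263126566))
white (array([0.47853882, 0.16538332, 0.15766584]), np.float64(0.004089902596088804))
black (array([0.5091785 , 0.10961061, 0.15675185]), np.float64(0.004630238575473888))
glue [0.75779812 0.04597914 0.05      ]
```

```bash
cat >> h.py <<'E'
from scipy.spatial.transform import Rotation as Ro
YAW=np.radians(20.5)
def pose(yang,tilt=None,z=(0,0,-1)):
    "tool rot with jaw axis y at world heading yang(deg), z given"
    z=np.array(z,float);z/=np.linalg.norm(z);y=np.array([np.cos(np.radians(yang)),np.sin(np.radians(yang)),0]);y-=z*(y@z);y/=np.linalg.norm(y)
    return np.array([np.cross(y,z),y,z]).T
def plan(p,R=None,p0=None,R0=None):
    s=env.sense();p0=s['tool_pos'] if p0 is None else p0;R0=s['tcp_rot'] if R0 is None else R0
    R=R0 if R is None else R
    print('turn',np.degrees(Ro.from_matrix(R0.T@R).as_rotvec()).round(2),'shift',(R0.T@(np.array(p)-p0)).round(4))
E
python3 - <<'E'
from h import *
R=pose(20.5)
plan([.188,.622,.40]);plan([.45,-.01,.40],R)
plan([.47,.003,.30],R)
E
```

```text
turn [0. 0. 0.] shift [ 1.000e-04 -0.000e+00 -1.955e-01]
turn [-9.000e-02  3.000e-02  5.266e+01] shift [-0.4337 -0.529  -0.1948]
turn [-9.000e-02  3.000e-02  5.266e+01] shift [-0.4491 -0.5106 -0.0948]
```

Request:
drive_tool([
  [[0, 0, 0], [0, 0, -0.04], 1],
  [[0, 0, 0], [0, 0, -0.08], 1],
  [[0, 0, 0], [0, 0, -0.12], 1],
  [[0, 0, 0], [0, 0, -0.16], 1],
  [[0, 0, 20], [-0.03, -0.036, -0.19], 1],
  [[0, 0, 52.7], [-0.434, -0.529, -0.195], 1],
  [[0, 0, 52.7], [-0.434, -0.529, -0.195], 1],
  [[0, 0, 52.7], [-0.434, -0.529, -0.195], 1],
  [[0, 0, 52.7], [-0.434, -0.529, -0.195], 1],
  [[0, 0, 52.7], [-0.434, -0.529, -0.195], 1],
  [[0, 0, 52.7], [-0.434, -0.529, -0.195], 1],
  [[0, 0, 52.7], [-0.434, -0.529, -0.195], 1],
])

```text
t: 1.1
tool_pos: [0.3135, 0.3186, 0.3931]
tcp_rot: [[-0.346, 0.938, -0.0], [0.938, 0.346, -0.0], [-0.0, -0.0, -1.0]]
wrist_force: [1.9, 1.1, -0.7]
gripper_width: 0.0181
```

```bash
python3 - <<'E'
from h import *
print(env.sense()['tool_pos'],env.sense()['t']);plan([.45,-.01,.40],pose(20.5))
E
```

```text
[0.31354209 0.31857529 0.39314811] 1.1
turn [-0.02  0.01 -0.27] shift [-0.3555  0.0144 -0.0068]
```

Request:
drive_tool([
  [[0, 0, 0], [-0.355, 0.014, -0.005], 1],
  [[0, 0, 0], [-0.355, 0.014, -0.005], 1],
  [[0, 0, 0], [-0.355, 0.014, -0.005], 1],
  [[0, 0, 0], [-0.355, 0.014, -0.005], 1],
  [[0, 0, 0], [-0.355, 0.014, -0.005], 1],
  [[0, 0, 0], [-0.355, 0.014, -0.005], 1],
  [[0, 0, 0], [-0.355, 0.014, -0.005], 1],
  [[0, 0, 0], [-0.355, 0.014, -0.005], 1],
  [[0, 0, 0], [-0.355, 0.014, -0.005], 1],
  [[0, 0, 0], [-0.355, 0.014, -0.005], 1],
  [[0, 0, 0], [-0.355, 0.014, -0.005], 1],
])

```text
t: 2.02
tool_pos: [0.4507, -0.0079, 0.3979]
tcp_rot: [[-0.348, 0.938, -0.002], [0.938, 0.348, 0.001], [0.001, -0.001, -1.0]]
wrist_force: [-0.0, 0.4, -0.0]
gripper_width: 0.0004
```

```bash
python3 - <<'E'
from h import *
plan([.47,.003,.188],pose(20.5));
C=cal('wrist');i=env.snapshot('wrist');np.save('w1.npy',i)
print(-C[2].T@C[3],C[2]@[0,0,1], proj(C,[[.541,.029,.191],[.536,.188,.251],[.606,-.213,.023]]))
h=cv2.cvtColor(i,cv2.COLOR_RGB2HSV);m=((h[...,0]<6)|(h[...,0]>172))&(h[...,1]>150)&(h[...,2]>110)
k,l,st,ce=cv2.connectedComponentsWithStats(m.astype(np.uint8))
for j in range(1,k):
    if st[j,4]>40: print(ce[j].round(1),st[j],onz(C,ce[j],.191))
save('w1.png',i)
E
```

```text
turn [-0.07 -0.07 -0.16] shift [0.0032 0.0221 0.2099]
[0.42096811 0.07294591 0.57829672] [-7.70780383e-04  2.87767289e-01 -9.57700054e-01] [[371.94355954 178.29467921]
 [463.03912755  12.52646865]
 [324.86503763 300.7946177 ]]
[357.8  33.6] [348  19  18  25 155] [0.46937695 0.15534231 0.191     ]
[373.5 175.7] [367 169  14  14 138] [0.54143526 0.03219799 0.191     ]
```

View pics/w1.png

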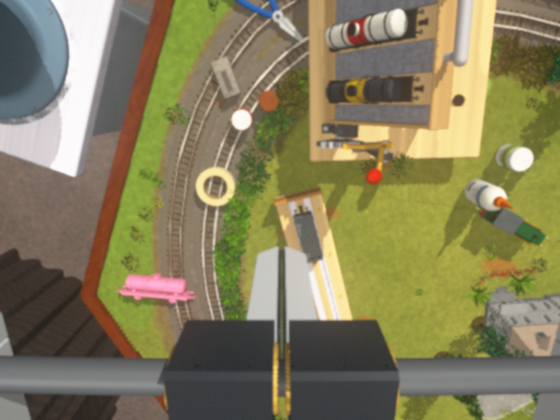

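Wrist picture: knob at (374,176), which gives (0.541, 0.032), agreeing with the two-camera value within 3 mm. Now I descend in front of it and push it over.

Request:
drive_tool([
  [[0, 0, 0], [0.005, 0.034, 0.04], 1],
  [[0, 0, 0], [0.005, 0.038, 0.08], 1],
  [[0, 0, 0], [0.005, 0.038, 0.12], 1],
  [[0, 0, 0], [0.005, 0.038, 0.16], 1],
  [[0, 0, 0], [0.005, 0.038, 0.19], 1],
  [[0, 0, 0], [0.005, 0.038, 0.208], 1],
  [[0, 0, 0], [0.005, 0.053, 0.21], 1],
  [[0, 0, 0], [0.005, 0.068, 0.21], 1],
  [[0, 0, 0], [0.005, 0.083, 0.21], 1],
  [[0, 0, 0], [0.005, 0.098, 0.21], 1],
  [[0, 0, 0], [0.005, 0.113, 0.21], 1],
  [[0, 0, 0], [0.005, 0.128, 0.21], 1],
])

```text
t: 3.07
tool_pos: [0.5698, 0.0446, 0.1901]
tcp_rot: [[-0.352, 0.936, 0.002], [0.936, 0.352, -0.0], [-0.001, 0.002, -1.0]]
wrist_force: [-0.5, -0.4, -0.5]
gripper_width: 0.0004
```

Request:
drive_tool([
  [[0, 0, 0], [0, 0, 0], 1],
  [[0, 0, 0], [0, 0, -0.01], 1],
  [[0, 0, 0], [0, 0, -0.05], 0.5],
  [[0, 0, 0], [0, 0, -0.09], 0.45],
  [[0, 0, 0], [0, 0, -0.13], 0.45],
  [[0, 0, 0], [0, 0, -0.13], 0.45],
])

```text
t: 3.57
tool_pos: [0.5714, 0.0425, 0.3294]
tcp_rot: [[-0.351, 0.936, 0.016], [0.937, 0.351, -0.002], [-0.007, 0.014, -1.0]]
wrist_force: [1.0, 0.3, 0.6]
gripper_width: 0.0237
```

```bash
python3 - <<'E'
from h import *
C=cal('wrist');w=env.snapshot('wrist');b=env.snapshot('top');a=env.snapshot('scene');np.save('w2.npy',w)
for n,i in(('wrist',w),('top',b),('scene',a)):
    C=cal(n);h=cv2.cvtColor(i,cv2.COLOR_RGB2HSV);m=((h[...,0]<6)|(h[...,0]>172))&(h[...,1]>150)&(h[...,2]>110)
    k,l,st,ce=cv2.connectedComponentsWithStats(m.astype(np.uint8))
    for j in range(1,k):
        q=onz(C,ce[j],.183)
        if st[j,4]>8 and .4<q[0]<.7 and -.05<q[1]<.25: print(n,ce[j].round(1),st[j,4],q)
C=cal('wrist');print(proj(C,[[.536,.188,.251],[.478,.165,.157]]),env.sense()['tool_pos'])
out=np.zeros((600,800,3),np.uint8);out[:420,:560]=w
out[420:600,:300]=cv2.resize(b[160:250,155:305],None,fx=2,fy=2);out[420:600,320:620]=cv2.resize(a[130:220,180:330],None,fx=2,fy=2)
save('w2.png',out)
E
```

```text
wrist [222.4  11.4] 17 [0.47237811 0.16826571 0.183     ]
wrist [223.5  21.9] 11 [0.47555199 0.16137814 0.183     ]
wrist [221.2  31.6] 68 [0.47610616 0.15403361 0.183     ]
wrist [142.7 120.7] 63 [0.43514908 0.06532559 0.183     ]
wrist [315.2 191. ] 217 [0.59421238 0.05944731 0.183     ]
scene [188.9 172.9] 59 [0.4098789  0.24197184 0.183     ]
scene [287.3 173.3] 41 [0.60285153 0.05780265 0.183     ]
scene [226.9 185. ] 56 [0.45260477 0.12944605 0.183     ]
[[315.25653171  -6.981403  ]
 [232.0755787   24.63141376]] [0.5681712  0.04265506 0.31896479]
```

View pics/w2.png

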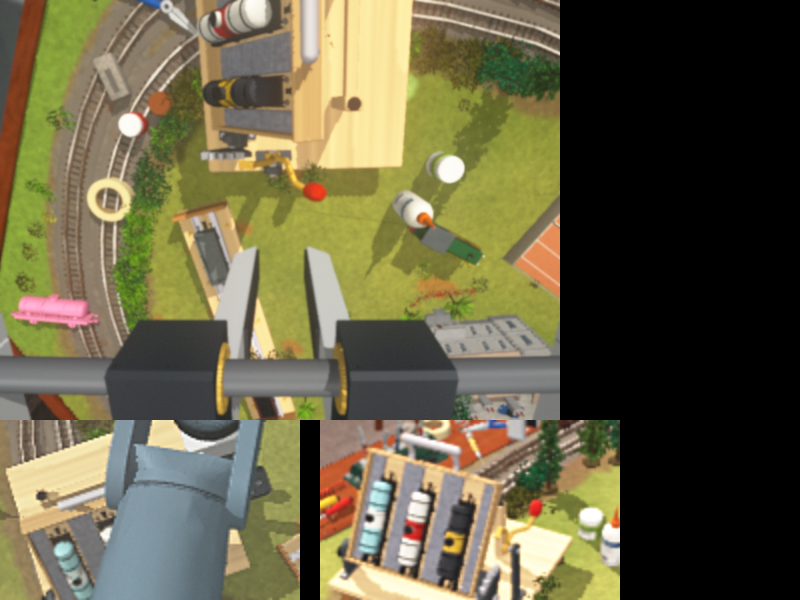

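The pawl is thrown over: knob at (315,191) in the wrist view, about (0.597, 0.058), behind the pivot. The tray is still steep. I refine the bar and stand yaw next.

```bash
python3 - <<'E'
from h import *
C=cal('wrist')
for p in((310,58),(309,30),(308,5)): print('bar',onz(C,p,.25).round(4))
a,b=onz(C,(212,171),.01),onz(C,(403,166),.01);print('base edge',a,b,np.degrees(np.arctan2(*(b-a)[1::-1])))
s=env.sense();print(s['tool_pos'],s['qpos'])
plan([.536,.188,.33],pose(20.5));plan([.536,.188,.236],pose(20.5))
E
```

```text
bar [0.5467 0.1525 0.25  ]
bar [0.5401 0.1675 0.25  ]
bar [0.5343 0.1805 0.25  ]
base edge [0.4841146  0.00149383 0.01      ] [0.72317673 0.09817286 0.01      ] 22.01888199041263
[0.5681712  0.04265506 0.31896479] [-1.23983601e-01 -1.53341703e-02  1.63560902e+00 -3.14288998e-05
  1.52081023e+00 -4.81849498e-01]
turn [0.02 0.02 0.  ] shift [ 0.1474  0.0208 -0.0111]
turn [0.02 0.02 0.  ] shift [0.1474 0.0207 0.0829]
```

Request:
drive_tool([
  [[0, 0, -1.5], [0.04, 0.005, 0], 0.5],
  [[0, 0, -1.5], [0.08, 0.01, 0], 0.5],
  [[0, 0, -1.5], [0.12, 0.015, 0], 0.5],
  [[0, 0, -1.5], [0.149, 0.019, 0], 0.5],
  [[0, 0, -1.5], [0.149, 0.019, 0.03], 0.5],
  [[0, 0, -1.5], [0.149, 0.019, 0.06], 0.5],
  [[0, 0, -1.5], [0.149, 0.019, 0.083], 0.5],
  [[0, 0, -1.5], [0.149, 0.019, 0.083], 0.7],
  [[0, 0, -1.5], [0.149, 0.019, 0.083], 0.8],
  [[0, 0, -1.5], [0.149, 0.019, 0.083], 0.95],
  [[0, 0, -1.5], [0.149, 0.019, 0.083], 0.95],
  [[0, 0, -1.5], [0.149, 0.019, 0.083], 0.95],
], squeeze=6)

```text
t: 4.72
tool_pos: [0.5356, 0.1884, 0.2374]
tcp_rot: [[-0.374, 0.927, 0.003], [0.927, 0.374, 0.0], [-0.001, 0.003, -1.0]]
wrist_force: [-0.2, -0.8, -0.7]
gripper_width: 0.0166
```

Request:
drive_tool([
  [[0, 0, 0], [0, 0, 0], 0.95],
  [[0, 0, 0], [0, 0, 0], 0.95],
  [[0, 0, 0], [0, 0.003, 0.001], 0.95],
  [[0, 0, 0], [0, 0.007, 0.002], 0.95],
  [[0, 0, 0], [0, 0.012, 0.005], 0.95],
  [[0, 0, 0], [0, 0.016, 0.007], 0.95],
  [[0, 0, 0], [0, 0.02, 0.01], 0.95],
])

```text
t: 5.3
tool_pos: [0.5549, 0.1963, 0.2268]
tcp_rot: [[-0.374, 0.927, 0.004], [0.927, 0.374, 0.001], [-0.001, 0.004, -1.0]]
wrist_force: [2.3, 1.4, 7.9]
gripper_width: 0.0116
```

Request:
drive_tool([
  [[0, 0, 0], [0, 0.005, 0.002], 0.95],
  [[0, 0, 0], [0, 0.01, 0.005], 0.95],
  [[0, 0, 0], [0, 0.015, 0.008], 0.95],
  [[0, 0, 0], [0, 0.02, 0.012], 0.95],
  [[0, 0, 0], [0, 0.025, 0.016], 0.95],
  [[0, 0, 0], [0, 0.03, 0.02], 0.95],
  [[0, 0, 0], [0, 0.035, 0.024], 0.95],
  [[0, 0, 0], [0, 0.04, 0.029], 0.95],
  [[0, 0, 0], [0, 0.044, 0.033], 0.95],
  [[0, 0, 0], [0, 0.048, 0.037], 0.95],
  [[0, 0, 0], [0, 0.051, 0.04], 0.95],
])

```text
t: 6.22
tool_pos: [0.6008, 0.2149, 0.1849]
tcp_rot: [[-0.374, 0.927, -0.001], [0.927, 0.374, -0.001], [-0.0, -0.001, -1.0]]
wrist_force: [-5.8, -3.5, 9.9]
gripper_width: 0.0119
```

Request:
drive_tool([
  [[0, 0, 0], [0, 0.002, 0.003], 0.95],
  [[0, 0, 0], [0, 0.004, 0.005], 0.95],
  [[0, 0, 0], [0, 0.005, 0.007], 0.95],
  [[0, 0, 0], [0, 0.005, 0.007], 0.95],
])

```text
t: 6.55
tool_pos: [0.6011, 0.216, 0.1768]
tcp_rot: [[-0.375, 0.927, -0.012], [0.927, 0.375, -0.003], [0.002, -0.012, -1.0]]
wrist_force: [-9.8, -5.2, 8.1]
gripper_width: 0.0134
```

Request:
drive_tool([
  [[0, 0, 0], [0, -0.001, 0], 0.8],
  [[0, 0, 0], [0, -0.001, 0], 0.6],
  [[0, 0, 0], [0, -0.001, 0], 0.55],
  [[0, 0, 0], [0, -0.001, -0.03], 0.55],
  [[0, 0, 0], [0, -0.001, -0.07], 0.5],
  [[0, 0, 0], [0, -0.001, -0.11], 0.5],
  [[0, 0, -7], [0, -0.001, -0.15], 0.5],
  [[0, 0, -14], [0, -0.001, -0.19], 0.5],
  [[0, 0, -21], [0, -0.001, -0.2], 0.5],
  [[0, 0, -28], [0, -0.001, -0.2], 0.5],
  [[0, 0, -35], [0, -0.001, -0.2], 0.5],
  [[0, 0, -42], [0, -0.001, -0.2], 0.5],
])

```text
t: 7.55
tool_pos: [0.6041, 0.2168, 0.3782]
tcp_rot: [[-0.901, 0.433, -0.001], [0.433, 0.901, 0.0], [0.001, 0.0, -1.0]]
wrist_force: [0.1, 0.0, 0.2]
gripper_width: 0.0471
```

Request:
drive_tool([
  [[0, 0, -7], [0, 0, 0], 0.5],
  [[0, 0, -14], [0, 0, 0], 0.5],
  [[0, 0, -21], [0, 0, 0], 0.5],
  [[0, 0, -28], [0, 0, 0], 0.5],
  [[0, 0, -35], [0, 0, 0], 0.5],
  [[0, 0, -42], [0, 0, 0], 0.5],
  [[0, 0, -48], [0, 0, 0], 0.5],
  [[0, 0, -48], [0, 0, 0], 0.5],
])

```text
t: 8.22
tool_pos: [0.604, 0.2167, 0.3777]
tcp_rot: [[-0.927, -0.376, -0.002], [-0.376, 0.927, 0.0], [0.001, 0.001, -1.0]]
wrist_force: [-1.2, -0.3, 0.2]
gripper_width: 0.0472
```

```bash
python3 - <<'E'
from h import *
s=env.sense();print(s['tool_pos'],s['tcp_rot'].round(3),s['qpos'].round(3))
i=env.snapshot('wrist');np.save('w3.npy',i);np.savez('w3cal.npz',*cal('wrist'));a=env.snapshot('scene');np.save('s3.npy',a)
out=np.zeros((600,800,3),np.uint8);out[:420,:560]=i
t=cv2.resize(a[130:245,180:310],None,fx=1.8,fy=1.8,interpolation=2);out[:t.shape[0],562:562+t.shape[1]]=t
save('w3.png',out)
E
```

```text
[0.6040402  0.21669504 0.37767868] [[-0.927 -0.376 -0.002]
 [-0.376  0.927  0.   ]
 [ 0.001  0.001 -1.   ]] [ 0.168  0.144  1.365  0.     1.634 -1.788]
```

View pics/w3.png

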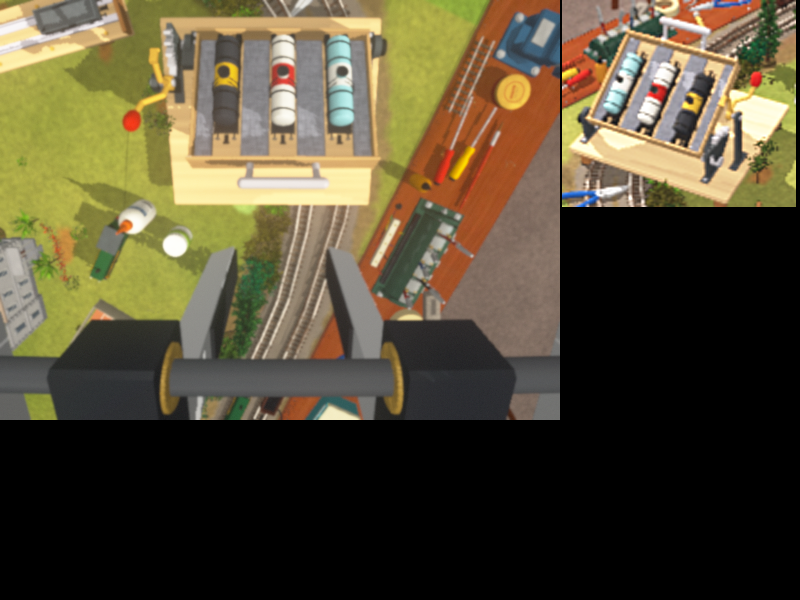

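The tray is down with all three wagons in their bays. White band is at wrist (283,74), barrel (285,35)–(283,127), bar centre (283,183).

```bash
python3 - <<'E'
from h import *
z=np.load('w3cal.npz');W=tuple(z[k] for k in z.files);S=cal('scene')
i=np.load('w3.npy');a=np.load('s3.npy')
s=lambda x,y:(180+(x-562)/1.8-.2,130+y/1.8-.2)
def red(i,x0,y0,x1,y1):
    h=cv2.cvtColor(i,cv2.COLOR_RGB2HSV)[y0:y1,x0:x1];m=((h[...,0]<8)|(h[...,0]>172))&(h[...,1]>130)&(h[...,2]>70)
    y,x=np.nonzero(m);return x.mean()+x0,y.mean()+y0,x.min()+x0,x.max()+x0,y.min()+y0,y.max()+y0,len(x)
rw=red(i,265,55,305,95);rs=red(a,222,165,245,195);print(rw,rs)
print('band',tri(W,rw[:2],S,rs[:2]))
print('barR',tri(W,(240,183),S,s(709,46)),'barL',tri(W,(326,183),S,s(664,23)))
for p in((240,183),(283,183),(326,183)): print(onz(W,p,.2))
for zz in (.13,.15): print([onz(W,p,zz).round(4) for p in((285,35),(283,74),(283,127))])
# whole white barrel ends
print('topend',tri(W,(283,125),S,s(668,66)),'lowend',tri(W,(285,37),S,s(647,118)))
E
```

```text
(np.float64(282.88961038961037), np.float64(75.1396103896104), np.int64(272), np.int64(294), np.int64(64), np.int64(85), 308) (np.float64(233.29032258064515), np.float64(181.09677419354838), np.int64(228), np.int64(237), np.int64(176), np.int64(186), 62)
band (array([0.50499492, 0.17812365, 0.13981162]), np.float64(0.005991474165139746))
barR (array([0.62059305, 0.18002918, 0.17236838]), np.float64(0.005760878096749388)) barL (array([0.58720029, 0.25913097, 0.19224832]), np.float64(0.004081903456816348))
[0.61613768 0.17914641 0.2       ]
[0.60021297 0.21895264 0.2       ]
[0.58426125 0.25876069 0.2       ]
[array([0.4632, 0.1666, 0.13  ]), array([0.5009, 0.1794, 0.13  ]), array([0.5541, 0.2008, 0.13  ])]
[array([0.4661, 0.1675, 0.15  ]), array([0.502 , 0.1798, 0.15  ]), array([0.5528, 0.2002, 0.15  ])]
topend (array([0.54920683, 0.1999644 , 0.15693528]), np.float64(0.0028180270299190636)) lowend (array([0.4672416 , 0.16388072, 0.11829812]), np.float64(0.009571947226119929))
```

Request:
drive_tool([
  [[0, -7, 0], [0.03, 0.001, 0.02], 0.5],
  [[0, -14, 0], [0.06, 0.001, 0.05], 0.5],
  [[0, -21, 0], [0.09, 0.002, 0.08], 0.5],
  [[0, -28, 0], [0.12, 0.002, 0.11], 0.5],
  [[0, -30, 0], [0.14, 0.003, 0.14], 0.5],
  [[0, -30, 0], [0.15, 0.003, 0.164], 0.5],
  [[0, -30, 0], [0.15, 0.003, 0.164], 0.5],
  [[0, -30, 0], [0.15, 0.003, 0.164], 0.5],
])

```text
t: 8.98
tool_pos: [0.4636, 0.1631, 0.2142]
tcp_rot: [[-0.804, -0.372, 0.463], [-0.322, 0.928, 0.187], [-0.499, 0.001, -0.866]]
wrist_force: [0.3, -0.7, 0.5]
gripper_width: 0.0472
```

```bash
python3 - <<'E'
from h import *
s=env.sense();print(s['tool_pos'],s['tcp_rot'].round(3),s['qpos'].round(3))
i=env.snapshot('wrist');np.save('w4.npy',i);np.savez('w4cal.npz',*cal('wrist'))
print(proj(cal('wrist'),[[.503,.179,.14],[.604,.219,.2]]))
save('w4.png',i)
E
```

```text
[0.46360879 0.16307079 0.2141623 ] [[-0.804 -0.372  0.463]
 [-0.322  0.928  0.187]
 [-0.499  0.001 -0.866]] [-0.006 -0.525  2.299  0.246  0.892 -2.066]
[[280.16773726 207.24815833]
 [279.69454002 343.30072155]]
```

View pics/w4.png

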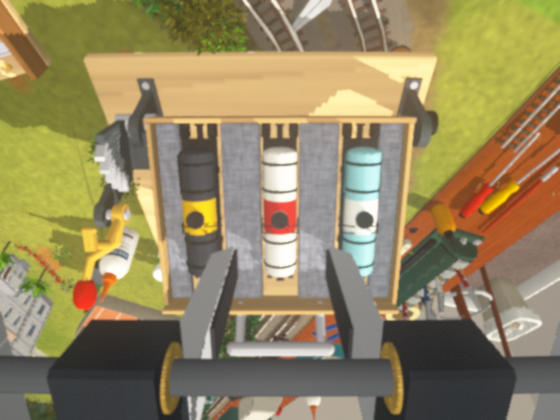

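Close view: the white tanker is centred between the fingers at column 280, its band and hatch at (280,217), barrel (279,148)–(280,278). It is parallel to the jaws.

```bash
python3 - <<'E'
from h import *
L=lambda f:(lambda z:tuple(z[k] for k in z.files))(np.load(f))
A,B=L('w3cal.npz'),L('w4cal.npz');i=np.load('w4.npy')
h=cv2.cvtColor(i,cv2.COLOR_RGB2HSV)[190:245,258:302];m=((h[...,0]<8)|(h[...,0]>172))&(h[...,1]>130)&(h[...,2]>70)
y,x=np.nonzero(m);b=(x.mean()+258,y.mean()+190);print(b,x.min()+258,x.max()+258,y.min()+190,y.max()+190,B[0][0,0])
P,e=tri(A,(282.9,75.1),B,b);print('band',P,e)
Q,e2=tri(A,(283,127),B,(280,278));U,e3=tri(A,(285,36),B,(279,148));print(Q,e2,U,e3,np.linalg.norm(Q-U))
s=env.sense();R=s['tcp_rot'];print('in tool',R.T@(P-s['tool_pos']),R.T@(Q-s['tool_pos']),R.T@(U-s['tool_pos']))
# width range est
print('range',B[0][0,0]*.025/(x.max()-x.min()+1), B[2]@P+B[3])
E
```

```text
(np.float64(279.9502762430939), np.float64(216.10082872928177)) 264 296 200 233 367.80698939493135
band [0.50323382 0.17954151 0.14863146] 0.0011142696397930642
[0.55168869 0.19898425 0.16925413] 0.0011757334301298597 [0.46369293 0.16462518 0.12157604] 0.004174803448722133 0.10581587822041413
in tool [-0.00077642  0.00120309  0.07984767] [-0.05627525  0.00116986  0.08827785] [0.04934912 0.00211691 0.08198537]
range 0.27864165863252377 [-0.0003686   0.00595668  0.27346278]
```

Request:
drive_tool([
  [[0, 0, 0], [-0.001, 0.001, 0.03], 0.5],
  [[0, 0, 0], [-0.001, 0.001, 0.06], 0.5],
  [[0, 0, 0], [-0.001, 0.001, 0.08], 0.5],
  [[0, 0, 0], [-0.001, 0.001, 0.09], 0.5],
  [[0, 0, 0], [-0.001, 0.001, 0.096], 0.5],
  [[0, 0, 0], [-0.001, 0.001, 0.1], 0.5],
  [[0, 0, 0], [-0.001, 0.001, 0.1], 0.6],
  [[0, 0, 0], [-0.001, 0.001, 0.1], 0.7],
  [[0, 0, 0], [-0.001, 0.001, 0.1], 0.85],
  [[0, 0, 0], [-0.001, 0.001, 0.1], 0.85],
  [[0, 0, 0], [-0.001, 0.001, 0.1], 0.85],
  [[0, 0, 0], [-0.001, 0.001, 0.1], 0.85],
], squeeze=10)

```text
t: 10.03
tool_pos: [0.5115, 0.1831, 0.1296]
tcp_rot: [[-0.802, -0.374, 0.466], [-0.323, 0.928, 0.187], [-0.502, -0.001, -0.865]]
wrist_force: [0.2, 0.4, 1.6]
gripper_width: 0.0246
```

Request:
drive_tool([
  [[0, 0, 0], [0, 0, 0], 0.85],
  [[0, 0, 0], [0, 0, -0.006], 0.85],
  [[0, 0, 0], [0, 0, -0.018], 0.85],
  [[0, 0, 0], [0, 0, -0.035], 0.85],
  [[0, 0, 0], [0, 0, -0.055], 0.85],
  [[0, 0, 0], [0, 0, -0.075], 0.85],
  [[0, 0, 0], [0, 0, -0.095], 0.85],
  [[0, 0, 0], [0, 0, -0.115], 0.85],
  [[0, 0, 0], [0, 0, -0.13], 0.85],
  [[0, 0, 0], [0, 0, -0.13], 0.85],
  [[0, 0, 0], [0, 0, -0.13], 0.85],
])

```text
t: 10.95
tool_pos: [0.4504, 0.1586, 0.2412]
tcp_rot: [[-0.803, -0.374, 0.464], [-0.324, 0.927, 0.187], [-0.501, -0.001, -0.866]]
wrist_force: [0.5, 1.2, -0.3]
gripper_width: 0.0247
```

```bash
python3 - <<'E'
from h import *
s=env.sense();print(s['tool_pos'],s['tcp_rot'].round(3),s['qpos'].round(3),s['gripper_width'])
w=env.snapshot('wrist');a=env.snapshot('scene');np.save('w5.npy',w)
out=np.zeros((420,800,3),np.uint8);out[:,:560]=w;t=cv2.resize(a[60:245,180:300],None,fx=2,fy=2,interpolation=2);out[:370,560:800]=t
save('w5.png',out)
E
```

```text
[0.45035687 0.1586367  0.24118143] [[-0.803 -0.374  0.464]
 [-0.324  0.927  0.187]
 [-0.501 -0.001 -0.866]] [-0.02  -0.603  2.297  0.239  0.972 -2.061] 0.024726578632490896
```

View pics/w5.png

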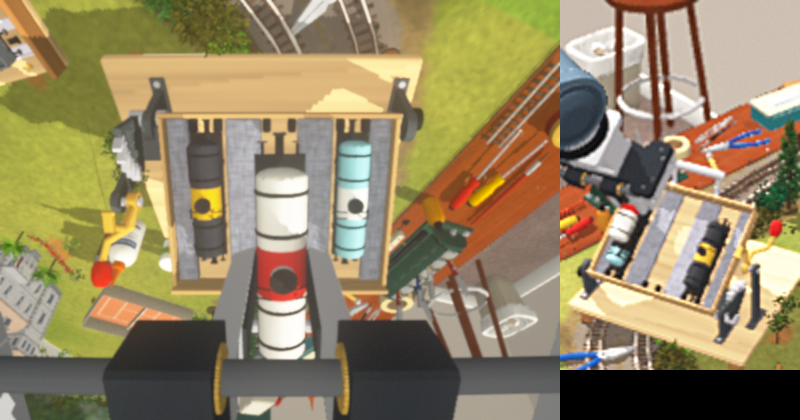

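The white tanker is gripped and lifted clear with its hatch at (283,280). The black and aqua wagons remain in their bays. Next I level the tool and carry it over to the cassette.

Request:
drive_tool([
  [[0, 0, 0], [-0.013, 0, -0.022], 0.85],
  [[0, 6, 0], [-0.028, 0, -0.048], 0.85],
  [[0, 12, 0], [-0.045, 0, -0.078], 0.85],
  [[0, 18, 0], [-0.055, 0, -0.095], 0.85],
  [[0, 24, 0], [-0.055, 0, -0.095], 0.85],
  [[0, 30, 0], [-0.055, 0, -0.095], 0.85],
  [[0, 30, 0], [-0.055, 0, -0.095], 0.85],
  [[0, 30, 0], [-0.055, 0, -0.095], 0.85],
])

```text
t: 11.72
tool_pos: [0.451, 0.1593, 0.3483]
tcp_rot: [[-0.927, -0.375, -0.003], [-0.375, 0.927, 0.0], [0.003, 0.001, -1.0]]
wrist_force: [0.3, -0.4, -1.0]
gripper_width: 0.0248
```

```bash
python3 - <<'E'
from h import *
s=env.sense();print(s['tool_pos'],s['tcp_rot'].round(3),s['gripper_width'])
plan([.606,-.2125,.30],pose(35.3));plan([.50,-.02,.345],pose(70))
E
```

```text
[0.45099007 0.15927322 0.34825637] [[-0.927 -0.375 -0.003]
 [-0.375  0.927  0.   ]
 [ 0.003  0.001 -1.   ]] 0.02477953402219637
turn [-5.000e-02 -2.100e-01  7.672e+01] shift [-0.0045 -0.4028  0.0476]
turn [ 2.000e-02 -2.000e-01  4.202e+01] shift [ 0.0218 -0.1846  0.003 ]
```

Request:
drive_tool([
  [[0, 0, 5], [0, -0.015, 0], 0.85],
  [[0, 0, 11], [0.002, -0.045, 0], 0.85],
  [[0, 0, 18], [0.005, -0.08, 0], 0.85],
  [[0, 0, 25], [0.006, -0.115, 0], 0.85],
  [[0, 0, 32], [0.006, -0.15, 0], 0.85],
  [[0, 0, 39], [0.005, -0.19, 0], 0.85],
  [[0, 0, 46], [0.004, -0.23, 0], 0.85],
  [[0, 0, 53], [0.002, -0.27, 0], 0.85],
  [[0, 0, 60], [0, -0.31, 0.01], 0.85],
  [[0, 0, 67], [-0.002, -0.35, 0.02], 0.85],
  [[0, 0, 73], [-0.004, -0.385, 0.035], 0.85],
  [[0, 0, 76.7], [-0.0045, -0.403, 0.048], 0.85],
])

```text
t: 12.72
tool_pos: [0.6052, -0.2166, 0.3011]
tcp_rot: [[-0.571, 0.821, 0.001], [0.821, 0.571, -0.0], [-0.001, 0.0, -1.0]]
wrist_force: [-0.3, 0.1, -1.0]
gripper_width: 0.0244
```

Request:
drive_tool([
  [[0, 0, 0], [0, 0, 0], 0.85],
  [[0, 0, 0], [0, 0, 0], 0.85],
])

```text
t: 12.88
tool_pos: [0.6043, -0.2132, 0.3013]
tcp_rot: [[-0.577, 0.817, -0.002], [0.817, 0.577, 0.002], [0.002, -0.0, -1.0]]
wrist_force: [0.6, 0.5, -0.3]
gripper_width: 0.0243
```

```bash
python3 - <<'E'
from h import *
s=env.sense();print(s['tool_pos'],s['tcp_rot'].round(3),s['gripper_width'],s['qpos'].round(2))
w=env.snapshot('wrist');np.save('w6.npy',w);np.savez('w6cal.npz',*cal('wrist'))
C=cal('wrist');print(proj(C,[[.531,-.1065,.053],[.681,-.3185,.053],[.606,-.2125,.023]]))
save('w6.png',w)
E
```

```text
[ 0.60425829 -0.21318845  0.30126406] [[-0.577  0.817 -0.002]
 [ 0.817  0.577  0.002]
 [ 0.002 -0.    -1.   ]] 0.024317300742807572 [-0.52  0.16  1.48  0.    1.5  -1.13]
[[281.56049522  56.73626952]
 [281.42901023 272.57826998]
 [281.44848929 168.8456658 ]]
```

View pics/w6.png

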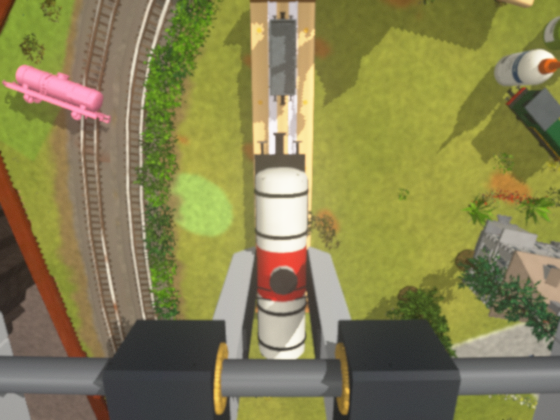

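Wrist view: the open wagon is at (283,58), the track centre near column 282, and the held wagon lies in line with it. The scraggy plant at (325,220) stands beside the cassette, not in it.

```bash
python3 - <<'E'
from h import *
z=np.load('w6cal.npz');C=tuple(z[k] for k in z.files);i=np.load('w6.npy')
h=cv2.cvtColor(i,cv2.COLOR_RGB2HSV).astype(int)
pts=[]
for r in(8,110,120,130,140):
    band=h[r-2:r+3].mean(0); g=(band[:,0]>27)&(band[:,1]>80)   # grass
    x=282
    l=x
    while l>200 and not g[l]: l-=1
    q=x
    while q<360 and not g[q]: q+=1
    bright=np.nonzero((band[255:312,1]<45)&(band[255:312,2]>150))[0]+255
    a,b=onz(C,(l+.5,r),.015),onz(C,(q-.5,r),.015);rl=onz(C,((bright.min()+bright.max())/2,r),.025) if len(bright) else None
    print(r,l,q,'width',np.linalg.norm(a-b).round(4),'mid',((a+b)/2)[:2].round(4),bright.min() if len(bright) else '',bright.max() if len(bright) else '',rl)
print('open ends',onz(C,(283,20),.053),onz(C,(283,97),.053),'coup',onz(C,(281,103),.035),onz(C,(283,14),.035))
s=env.sense();R,p=s['tcp_rot'],s['tool_pos']
w=[np.nonzero((h[r,240:325,1]<60)&(h[r,240:325,2]>150))[0] for r in(200,215,225)]
print([(x.min()+240,x.max()+240) for x in w])
# hatch ray in tool frame
for px in((284,281),(283.5,276),(281.5,172)):
    o,v=ray(C,px);o=R.T@(o-p);v=R.T@v
    print([ (o+v*(zz-o[2])/v[2]).round(4) for zz in(-.03,-.024,-.018,-.011)])
E
```

```text
8 249 316 width 0.0761 mid [ 0.4991 -0.0595] 268 297 [ 0.50036507 -0.06133293  0.025     ]
110 250 314 width 0.0777 mid [ 0.5649 -0.1533] 269 296 [ 0.56520868 -0.15272722  0.025     ]
120 250 314 width 0.0783 mid [ 0.5719 -0.1631] 269 295 [ 0.57154493 -0.16270757  0.025     ]
130 250 314 width 0.0789 mid [ 0.579  -0.1731] 269 295 [ 0.5784701 -0.172475   0.025    ]
140 247 314 width 0.0832 mid [ 0.5846 -0.1843] 269 295 [ 0.58549484 -0.18238277  0.025     ]
open ends [ 0.51092487 -0.07550813  0.053     ] [ 0.55684351 -0.14018019  0.053     ] coup [ 0.55892719 -0.14699573  0.035     ] [ 0.50553059 -0.06773301  0.035     ]
[(np.int64(256), np.int64(307)), (np.int64(256), np.int64(306)), (np.int64(257), np.int64(306))]
[array([ 0.0062,  0.0017, -0.03  ]), array([ 0.003 ,  0.0017, -0.024 ]), array([-0.0002,  0.0018, -0.018 ]), array([-0.0039,  0.0018, -0.011 ])]
[array([ 0.0087,  0.0015, -0.03  ]), array([ 0.0056,  0.0015, -0.024 ]), array([ 0.0026,  0.0015, -0.018 ]), array([-0.0011,  0.0016, -0.011 ])]
[array([ 0.0565,  0.0006, -0.03  ]), array([ 0.0553,  0.0006, -0.024 ]), array([ 0.0541,  0.0006, -0.018 ]), array([ 0.0527,  0.0006, -0.011 ])]
```

Request:
drive_tool([
  [[0, 0, 0], [-0.002, 0.002, 0.015], 0.85],
  [[0, 0, 0], [-0.003, 0.002, 0.045], 0.85],
  [[0, 0, 0], [-0.003, 0.002, 0.08], 0.85],
  [[0, 0, 0], [-0.003, 0.002, 0.115], 0.85],
  [[0, 0, 0], [-0.003, 0.002, 0.15], 0.85],
  [[0, 0, 0], [-0.003, 0.002, 0.185], 0.85],
  [[0, 0, 0], [-0.003, 0.002, 0.21], 0.85],
  [[0, 0, 0], [-0.003, 0.002, 0.23], 0.85],
  [[0, 0, 0], [-0.003, 0.002, 0.24], 0.85],
  [[0, 0, 0], [-0.003, 0.002, 0.245], 0.85],
  [[0, 0, 0], [-0.003, 0.002, 0.246], 0.85],
  [[0, 0, 0], [-0.003, 0.002, 0.246], 0.85],
])

```text
t: 13.93
tool_pos: [0.6098, -0.2145, 0.0582]
tcp_rot: [[-0.578, 0.816, 0.002], [0.816, 0.578, -0.001], [-0.002, 0.001, -1.0]]
wrist_force: [-0.0, -0.1, -1.0]
gripper_width: 0.0245
```

```bash
python3 - <<'E'
from h import *
s=env.sense();p=s['tool_pos'];print(p,s['tcp_rot'].round(3),s['gripper_width'],s['wrist_force'],'n',p[0]*.818+p[1]*.575,'d',p[0]*.575-p[1]*.818)
w=env.snapshot('wrist');a=env.snapshot('scene');np.save('w7.npy',w)
out=np.zeros((600,800,3),np.uint8);out[:300,:400]=cv2.resize(w,(400,300),interpolation=3);out[:300,400:]=0
t=cv2.resize(a[220:300,270:450],None,fx=4,fy=3.7,interpolation=2);out[302:302+296,:720]=t[:296]
out[:300,400:700]=cv2.resize(w[100:250,205:355],(300,300))
save('w7.png',out)
E
```

```text
[ 0.60983624 -0.21450892  0.05824511] [[-0.578  0.816  0.002]
 [ 0.816  0.578 -0.001]
 [-0.002  0.001 -1.   ]] 0.024536137868976158 [-0.0248981  -0.11818787 -0.96410526] n 0.37550341660142345 d 0.5261241364845706
```

View pics/w7.png

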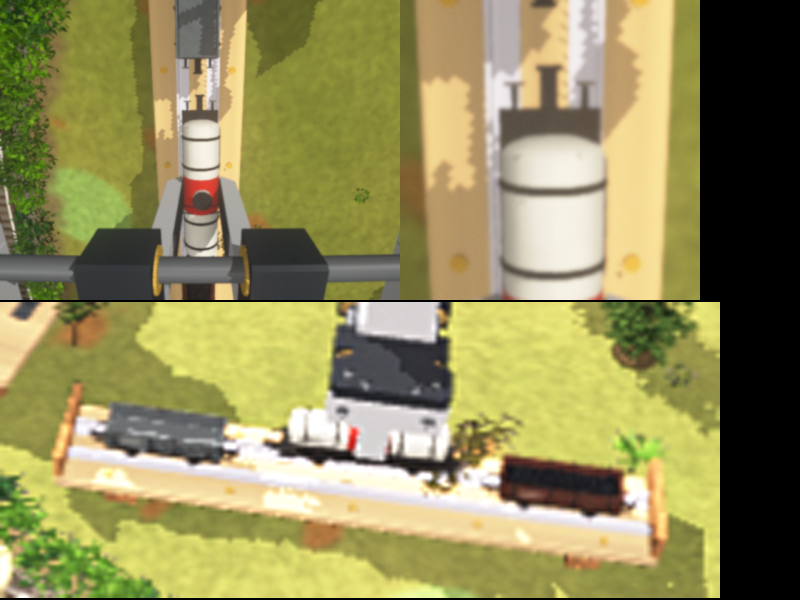

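At z 0.058 the wagon sits about 2 mm to the right (+n) of the rail centre, 280.5 against 277.5 px, and about 3 mm towards the coal wagon. I correct both and lower slowly.

Request:
drive_tool([
  [[0, 0, 0], [0.002, -0.001, 0], 0.85],
  [[0, 0, 0], [0.003, -0.002, 0.003], 0.85],
  [[0, 0, 0], [0.003, -0.002, 0.006], 0.85],
  [[0, 0, 0], [0.003, -0.002, 0.008], 0.85],
  [[0, 0, 0], [0.003, -0.002, 0.01], 0.85],
  [[0, 0, 0], [0.003, -0.002, 0.01], 0.85],
  [[0, 0, 0], [0.003, -0.002, 0.01], 0.85],
  [[0, 0, 0], [0.003, -0.002, 0.01], 0.85],
])

```text
t: 14.7
tool_pos: [0.6056, -0.2132, 0.0468]
tcp_rot: [[-0.577, 0.816, 0.0], [0.816, 0.577, -0.0], [-0.0, 0.0, -1.0]]
wrist_force: [-0.6, -0.2, -1.5]
gripper_width: 0.0245
```

Request:
drive_tool([
  [[0, 0, 0], [0, 0, 0.001], 0.85],
  [[0, 0, 0], [0, 0, 0.002], 0.85],
  [[0, 0, 0], [0, 0, 0.003], 0.85],
  [[0, 0, 0], [0, 0, 0.004], 0.85],
  [[0, 0, 0], [0, 0, 0.004], 0.85],
  [[0, 0, 0], [0, 0, 0.004], 0.85],
])

```text
t: 15.2
tool_pos: [0.606, -0.2136, 0.0433]
tcp_rot: [[-0.577, 0.817, 0.001], [0.817, 0.577, -0.001], [-0.001, 0.0, -1.0]]
wrist_force: [0.4, -1.4, 1.7]
gripper_width: 0.0244
```

Request:
drive_tool([
  [[0, 0, 0], [0, 0, 0.001], 0.85],
  [[0, 0, 0], [0, 0, 0.002], 0.85],
  [[0, 0, 0], [0, 0, 0.002], 0.85],
  [[0, 0, 0], [0, 0, 0.002], 0.85],
])

```text
t: 15.53
tool_pos: [0.6062, -0.2141, 0.0425]
tcp_rot: [[-0.578, 0.816, 0.001], [0.816, 0.578, -0.002], [-0.002, -0.0, -1.0]]
wrist_force: [-2.8, 0.0, 8.1]
gripper_width: 0.0245
```

```bash
python3 - <<'E'
from h import *
s=env.sense();p=s['tool_pos'];print(p,s['wrist_force'].round(1),'n',p[0]*.818+p[1]*.575,'d',p[0]*.575-p[1]*.818)
C=cal('wrist');w=env.snapshot('wrist');a=env.snapshot('scene');np.save('w8.npy',w)
out=np.zeros((600,800,3),np.uint8);out[:300,:400]=cv2.resize(w[100:250,180:380],(400,300),interpolation=2)
out[302:598,:720]=cv2.resize(a[220:300,270:450],None,fx=4,fy=3.7,interpolation=2)
out[:300,400:800]=cv2.resize(w[80:155,230:330],(400,300),interpolation=2)
save('w8.png',out)
h=cv2.cvtColor(w,cv2.COLOR_RGB2HSV).astype(int)
for r in (70,80,90,100,110,120,130):
    b=h[r-1:r+2,240:325].mean(0);x=np.nonzero((b[:,1]<45)&(b[:,2]>140))[0]+240;print(r,x.min(),x.max(),(x.min()+x.max())/2)
E
```

```text
[ 0.60618656 -0.21405816  0.04247896] [-2.8  0.   8.1] n 0.372777161910097 d 0.5236568452080627Traceback (most recent call last):
  File "<stdin>", line 10, in <module>
    return umr_minimum(a, axis, None, out, keepdims, initial, where)
ValueError: zero-size array to reduction operation minimum which has no identity
```

View pics/w8.png

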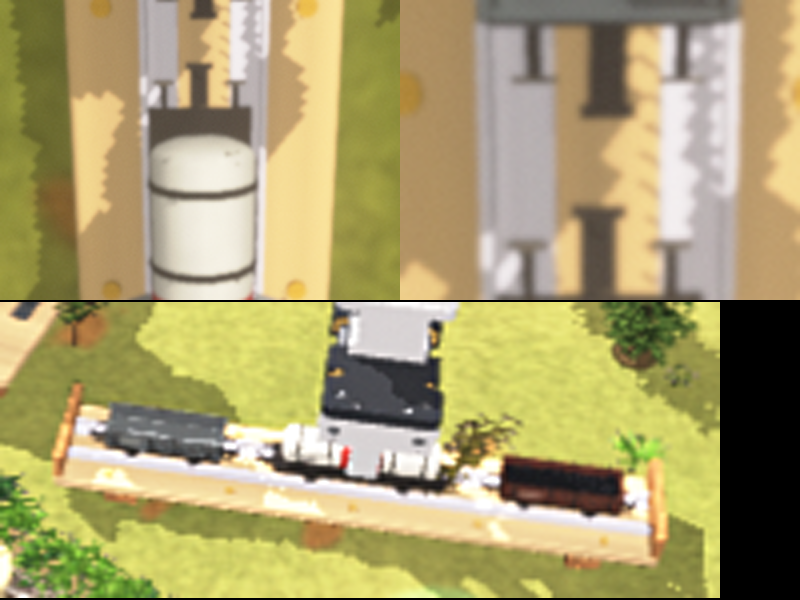

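The wagon is in line, about 1–2 mm left of the rail centre and well inside the edges. The gaps to both neighbours are open, and 8 N of upward force shows the wheels are down. I ease the load and release.

Request:
drive_tool([
  [[0, 0, 0], [0, 0, -0.001], 0.85],
  [[0, 0, 0], [0, 0.001, -0.002], 0.85],
  [[0, 0, 0], [0, 0.001, -0.0025], 0.85],
  [[0, 0, 0], [0, 0.001, -0.0025], 0.85],
])

```text
t: 15.97
tool_pos: [0.6064, -0.2124, 0.0431]
tcp_rot: [[-0.577, 0.816, 0.0], [0.816, 0.577, 0.0], [0.0, 0.0, -1.0]]
wrist_force: [0.0, -1.3, 1.6]
gripper_width: 0.0246
```

Request:
drive_tool([
  [[0, 0, 0], [0, 0, 0], 0.72],
  [[0, 0, 0], [0, 0, 0], 0.68],
  [[0, 0, 0], [0, 0, 0], 0.64],
  [[0, 0, 0], [0, 0, 0], 0.6],
  [[0, 0, 0], [0, 0, 0], 0.56],
  [[0, 0, 0], [0, 0, 0], 0.55],
  [[0, 0, 0], [0, 0, 0], 0.55],
  [[0, 0, 0], [0, 0, -0.01], 0.55],
  [[0, 0, 0], [0, 0, -0.03], 0.55],
  [[0, 0, 0], [0, 0, -0.06], 0.55],
  [[0, 0, 0], [0, 0, -0.1], 0.55],
  [[0, 0, 0], [0, 0, -0.14], 0.55],
])

```text
t: 16.97
tool_pos: [0.6057, -0.2122, 0.1847]
tcp_rot: [[-0.577, 0.816, -0.001], [0.816, 0.577, 0.001], [0.002, -0.001, -1.0]]
wrist_force: [1.0, -1.1, -0.3]
gripper_width: 0.0427
```

Request:
drive_tool([
  [[0, 0, 0], [-0.02, 0, -0.04], 0.55],
  [[0, 0, 0], [-0.04, 0, -0.08], 0.55],
  [[0, 0, 0], [-0.06, 0, -0.11], 0.55],
  [[0, 0, 0], [-0.08, 0, -0.11], 0.55],
  [[0, 0, 0], [-0.09, 0, -0.11], 0.55],
  [[0, 0, 0], [-0.09, 0, -0.11], 0.55],
])

```text
t: 17.47
tool_pos: [0.659, -0.2879, 0.2946]
tcp_rot: [[-0.576, 0.817, 0.002], [0.817, 0.576, -0.001], [-0.002, 0.001, -1.0]]
wrist_force: [0.0, -0.2, -0.4]
gripper_width: 0.0422
```

```bash
python3 - <<'E'
from h import *
s=env.sense();print(s['t'],s['tool_pos'],s['gripper_width'],s['wrist_force'].round(1))
w=env.snapshot('wrist');a=env.snapshot('scene');b=env.snapshot('top')
np.savez('f.npz',w=w,a=a,b=b);np.savez('w9cal.npz',*cal('wrist'))
out=np.zeros((600,800,3),np.uint8);out[:360,:480]=cv2.resize(w,(480,360))
out[362:599,:540]=cv2.resize(a[220:299,270:450],(540,237),interpolation=2)
out[:240,482:]=cv2.resize(a[125:245,170:329],(318,240),interpolation=2)
save('f.png',out)
E
```

```text
17.4667 [ 0.65895224 -0.28786202  0.2945758 ] 0.04221776275530762 [ 0.  -0.2 -0.4]
```

View pics/f.png

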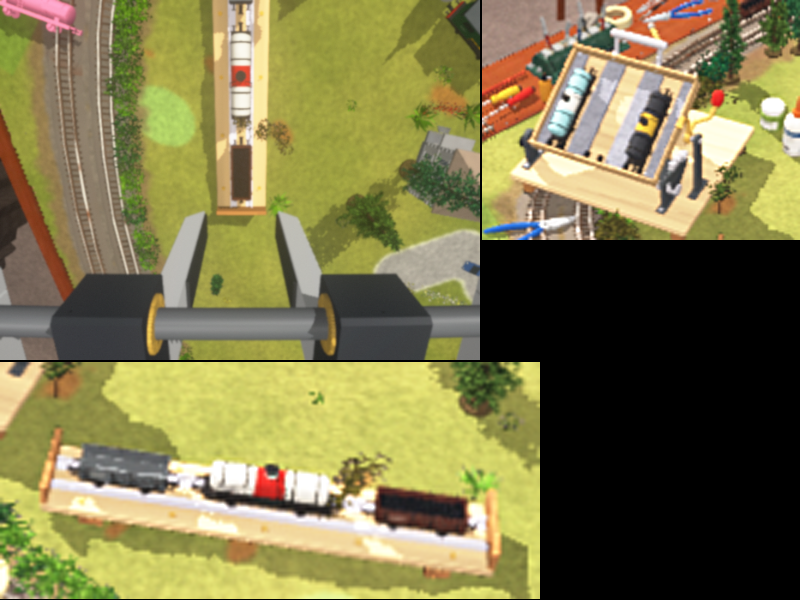

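```bash
python3 - <<'E'
from h import *
f=np.load('f.npz');z=np.load('w9cal.npz');W=tuple(z[k] for k in z.files);S,T=cal('scene'),cal('top')
d=np.array([.575,-.818]);n=np.array([.818,.575])
def red(i,x0,y0,x1,y1):
    h=cv2.cvtColor(i,cv2.COLOR_RGB2HSV)[y0:y1,x0:x1];m=((h[...,0]<8)|(h[...,0]>172))&(h[...,1]>130)&(h[...,2]>70)
    y,x=np.nonzero(m);return x.mean()+x0,y.mean()+y0,len(x)
rw=red(f['w'],262,70,300,110);rs=red(f['a'],352,250,370,270);print(rw,rs)
P,e=tri(W,rw[:2],S,rs[:2]);print('band',P,e,'d',d@P[:2],'n',n@P[:2])
for q,zz in((rw[:2],.058),((241/.857,145/.857),.05),((241/.857,202/.857),.05),((236/.857,40/.857),.055)):
    X=onz(W,q,zz);print(X.round(4),'d',d@X[:2],'n',n@X[:2])
c=lambda x,y:(270+x/3-.3,220+(y-362)/3-.3)
for nm,p,zz in(('open',(125,464),.045),('white',(271,482),.052),('coal',(422,507),.045)):
    X=onz(S,c(*p),zz);print(nm,X.round(4),'d',d@X[:2],'n',n@X[:2])
E
```

```text
(np.float64(280.72340425531917), np.float64(88.15425531914894), 376) (np.float64(359.5308641975309), np.float64(260.74074074074076), 81)
band [ 0.60348494 -0.20902356  0.04849172] 0.0051746368334517935 d 0.5179851143077845 n 0.37346213877442735
[ 0.6023 -0.207   0.058 ] d 0.5156378910178453 n 0.3736984566681121
[ 0.6547 -0.2802  0.05  ] d 0.6056522017407963 n 0.3744655926355916
[ 0.7025 -0.3478  0.05  ] d 0.6884355483361487 n 0.374684570142588
[ 0.5734 -0.1759  0.055 ] d 0.4735885831091387 n 0.367957891284459
open [ 0.5344 -0.1064  0.045 ] d 0.3943691297722611 n 0.37597894919127706
white [ 0.6057 -0.2116  0.052 ] d 0.5213860868167319 n 0.37381448347911744
coal [ 0.683  -0.3162  0.045 ] d 0.651407909089145 n 0.37688857926708796
```

```bash
python3 -c "
from bench import env
print(env.job_done())"
```

```text
the job is handed in; nothing more can be done
None
```

I flipped the pawl right over, lowered the tray to its stop by the bar, and set the white tanker with the red band on the cassette rails. I handed the job in at about 17.6 s of the 61 s allowed; no verdict was reported.

What the last checks showed:
- **Pawl and tray:** the red knob was measured behind its pivot while the tray was still steep. The bar ended about 200 mm above the table, and the final picture shows the tray still down.
- **White tanker:** it is within about 1 mm of the rail centre line and in line with the track. Its centre is about 124–127 mm from the open wagon's and 130–133 mm from the coal wagon's, where 117 mm is needed.
- **Height:** the barrel axis measured 48.5 mm above the table against 51 mm expected, with the two camera rays missing each other by 5 mm. That check is loose. The firmer sign is the 8 N upward force I felt when the wheels touched down.
- **Other things:** the aqua and black tankers still stand in the lowered tray. The wagons on the cassette show no movement beyond measuring error. I did not re-measure the glue bottle; it looks upright and undisturbed, though only partly in the final frame. The gripper was clear of everything.

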